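# Nip up a drilled block in a cam clamp

### The job

Two cam clamps stand on the bench; one has the drilled aluminium block lying loose in it. Swing that clamp's red-knobbed lever clockwise (seen from above) just far enough that the cam pushes the block against the orange sprung pad and presses the pad about half way in (it can go 10 mm) - never press the pad right home - then let go so that the block stays clamped. Leave the lever of the empty clamp alone.

Things in the scene. Friction and masses are not known exactly. Their poses are not given: they have to be found in the camera images.
- knob (a point): Upright red knob (24 mm wide, from 46 to 82 mm above the bench; point at 64 mm, on its axis) on the lever of the clamp that HOLDS THE BLOCK. x axis: level, from the lever's upright pivot out to the knob; the pivot lies 110 mm behind along -x. Lever: steel bar 16 mm wide, top 44 mm above the bench; stiff (3 to 8 N at the knob), stays where left; its 1.75 rad range lets it overrun. Nothing in the sweep is higher.
- stop_pad (a joint): Orange pad (44 x 20 mm face) on a sprung rod before a grey housing, at the nest's end away from the cam. Value: how far it is pressed in, m: 0 = free (10 mm gap to the housing), 0.010 = right home. Spring 2 N at first touch, 7 N home. From its start the lever must turn 0.5 to 1.3 rad clockwise to press it half way; 0.07 rad of lever then moves the pad about 1 mm.
- jig_block: Silvery white aluminium block with drilled holes, 38 x 62 x 28 mm, about 0.26 kg, loose on the 12 mm thick dark base plate between two low rails, between the cam (52 mm disc, centre 16 mm off the pivot) and the pad, with a few mm of free gap. Origin: centre of its underside; x axis (38 mm side) points from cam to pad, z up.
- spare_knob (a point): Middle of the same kind of red knob on the lever of the second, EMPTY clamp, which looks the same but has no block in it. To be left alone.

How it is judged:
At the end, for the whole second after the job is handed in: The block lies flat (within 6 degrees) and still, clamped by the cam so that the orange pad stays pressed in between 2 and 8 mm of its 10 mm (some 22 degrees of lever) (value of joint stop_pad between 0.002 and 0.008 m and angle between jig_block's own z axis and vertical below 0.1 rad and linear speed of jig_block below 0.01 m/s); the robot touches nothing.
It fails at once if the pad is pressed right home (more than 9.3 mm): the cam has been overrun (value of joint stop_pad above 0.0093 m).
It fails at once if the empty clamp's knob is moved more than 20 mm (distance of spare_knob from where it was at the start of the episode above 0.02 m).
It also fails if it takes over 42 s, if anything falls off the work surface, if the arm or the gripper's body presses on something with over 40 N, if the wrist force passes 120 N, or if a joint passes its speed limit or range.

### The arm

A 6-joint arm with a two-finger parallel gripper is mounted at the origin on a cart in front of the work surface, level with it; the furniture and walls round the work are solid. World frame = base frame: x ahead of the robot, y to its left, z up, the work surface at z = 0. Lengths are in m, angles in rad, forces in N, time in s.
With the tool pointing down it reaches from about 0.35 to 0.975 m from the base axis. Payload 4.9 kg.
Tool frame: the origin (TCP) lies on the front face of the gripper's body, between the roots of the fingers; the fingertips stand 73 mm ahead of it and the grasp point (between the pads) lies 54 mm ahead of it (tip_extent is the distance from the TCP to the fingertips, in m); y points along the fingers, x is the direction in which the jaws open and shut, and the axes are right-handed (so a half turn about y gives the same grasp; the last joint's range is limited). The gripper opens to 85 mm and grips with 20 to 120 N. Pads are 22 mm wide; open, the fingers measure 114 mm over their backs; the gripper's body (76 mm by 85 mm) begins 54 mm behind the grasp point. The pads swing forward as they close: fully open they stand 13 mm farther back than shut.
Start: joints at [-1.251, 0.053, 1.613, -0, 1.476, -0.119], TCP at [0.266, -0.566, 0.304] pointing down, gripper open.
Joint ranges: [-3.01, 3.01], [-1.01, 2.22], [0.06, 2.58], [-1.02, 4.17], [0.09, 2.62], [-3.14, 3.14]. Speed limits (rad/s): [2.57, 2.57, 3.14, 3.14, 3.14, 3.14].

### API

Orientations are given as a unit quaternion [w, x, y, z].
In Python, from plant import state, grab_frame, camera_info, job_done, tip_extent gives the robot as it stands.
- The arm moves only by the tool carry_out, never from a script. Its argument "rows" is a list that holds one entry, the list of rows, each a list of 7 numbers: the turn, a rotation vector about the world's x, y, z as a fraction of full scale, then the shift along the world's x, y, z as a fraction of full scale, then the finger opening in mm, from 0 to 85.4. A call has 1 to 5 rows; each row shifts and turns the commanded pose from where the row before left it; what a row does not reach is not made up. Full scale, the value 1, is 40 mm for a shift and 4 degrees for a turn. A row lasts 1/10 s, in which the tool goes at most 50 mm and 8.59 degrees, less where a joint would pass 70% of its speed; a pose out of reach is approached as far as the arm can. A call with a number of a shift or a turn outside -1 to 1 is refused whole. A call with a gripper value outside its range is refused whole. The fingers move at their own pace and stop on an object; the grip force is fixed at half the most. Time passes only in rows, so rows that do not move let the fingers close. It gives the time, the measured TCP pose, the force and the opening at its end, in the units of the state.
- state(): the state, without advancing time (a new reading comes with each control period).
- grab_frame(name): name is "scene" or "top" or "wrist"; returns the picture (384x512x3 uint8, blue, green, red); there is no depth.
- camera_info(name): a dict with "intrinsics" (3x3 intrinsics, pixels), "k1" (the pictures are not rectified: a ray, as slopes to the right and down, at radius r is drawn at 1 + k1 r^2 times it, then the intrinsics apply), "xyz" and "rotation" of the camera in the world; the wrist camera has in their place "tool_from_camera" (4x4, takes a point from camera to tool coordinates, whose origin is the TCP and whose axes are the tool frame's). Camera axes: x right, y down, z forward; pixel columns grow to the right and rows downward; lengths in m; the calibration is good to about 2 mm. A picture is of the moment at which its call begins: read the wrist's pose just before it. camera_info takes no time and is no camera call.
- job_done(): hands the job in, once; it reports no verdict.
The state is a dict: "time": time; "joint_pos": joint angles; "joint_vel": joint speeds; "joint_efforts": joint torques, N m; "tool_pos": TCP position; "tool_rot": TCP orientation; "contact_force": force on the tool from outside, world axes, zero at the start; "ft_torque": the same for the moment, N m; "gripper_width": opening from 0.0 (shut) to 1.0 (fully open).
Only numpy, scipy, OpenCV 4.12 (cv2) and the standard library are available. Lean on these libraries where they do the work, as an engineer would, in place of code of your own. Each camera call takes 0.05 s, during which the arm holds its last target.

## Working session

There is one attempt and no reset: what is moved stays moved. The work goes in short steps, Python scripts to look and compute and a tool call to move; the robot and the scene stay as the last step left them, time stands still between calls to the robot, and variables do not carry over. Pictures are saved under pics/ and viewed, and the job is handed in when it is done.

Besides the shell and the picture viewer there is one more tool, called as a command line: name --argument value ..., lists and objects as JSON in quotes. carry_out: Moves the arm, as the interface text tells. Shift numbers are shares of 40 mm and turn numbers shares of 4 degrees, none past 1 either way. Its arguments: {"type":"object","properties":{"rows":{"type":"array"}},"required":["rows"]}

```bash
ls; mkdir -p pics
python3 - <<'E'
from plant import *
import cv2
s=state();print(s)
for n in ("scene","top"):
    cv2.imwrite(f"pics/{n}0.png",grab_frame(n))
    print(n,camera_info(n))
print(camera_info("wrist"),tip_extent)
E
```

```text
pics
{'time': 0.0, 'joint_pos': array([-1.25100391e+00,  5.33388774e-02,  1.61430604e+00, -3.12264267e-06,
        1.47602465e+00, -1.19030426e-01]), 'joint_vel': array([-0.00022885,  0.00095955, -0.00034511, -0.0014584 ,  0.00131342,
       -0.0003381 ]), 'joint_efforts': array([ 7.92059072e-04, -3.93679941e+01, -3.70175457e+01, -2.35314377e-05,
        7.08013598e-03, -1.96632151e-06]), 'tool_pos': array([ 0.26537526, -0.56532698,  0.30266684]), 'tool_rot': array([ 0.59730392, -0.59637646,  0.37975432, -0.37861563]), 'contact_force': array([ 0.14655461, -0.68414754,  0.58538859]), 'ft_torque': array([-0.00023646,  0.00574701, -0.06385743]), 'gripper_width': 0.9987829197652788}
scene {'intrinsics': array([[433.36500189,   0.        , 250.79901486],
       [  0.        , 433.36500189, 185.78937263],
       [  0.        ,   0.        ,   1.        ]]), 'k1': -0.05571178010665466, 'xyz': array([-0.2029738 , -0.42835206,  0.46523835]), 'rotation': array([-0.46745688,  0.70816021, -0.44685215,  0.28340137])}
top {'intrinsics': array([[359.44099388,   0.        , 264.19570584],
       [  0.        , 359.44099388, 190.7798729 ],
       [  0.        ,   0.        ,   1.        ]]), 'k1': -0.07788058314407165, 'xyz': array([ 0.38999876, -0.04956725,  0.92600074]), 'rotation': array([ 0.06284282, -0.69866573,  0.70928798, -0.06948045])}
{'intrinsics': array([[316.66863834,   0.        , 257.84420618],
       [  0.        , 316.66863834, 189.43132868],
       [  0.        ,   0.        ,   1.        ]]), 'k1': 0.002858351589684609, 'tool_from_camera': array([[ 9.99999119e-01,  5.31941112e-04,  1.21619118e-03,
        -2.31250949e-04],
       [-1.00575481e-03, -2.94327562e-01,  9.55704073e-01,
        -6.97888234e-02],
       [ 8.66336872e-04, -9.55704454e-01, -2.94326768e-01,
         7.49804803e-02],
       [ 0.00000000e+00,  0.00000000e+00,  0.00000000e+00,
         1.00000000e+00]])} 0.0726
```

View pics/scene0.png

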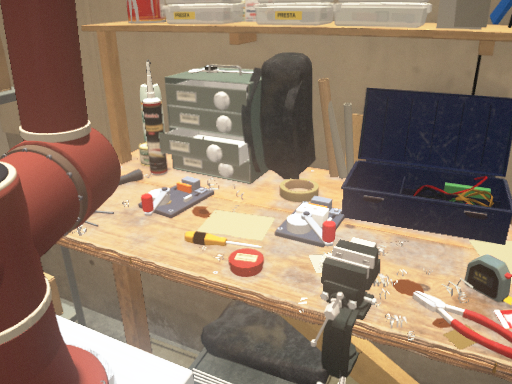

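View pics/top0.png

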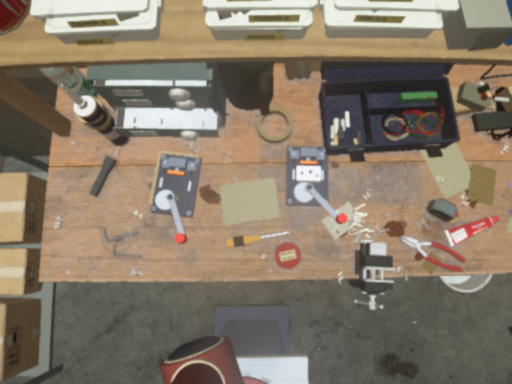

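```bash
cat > h.py <<'E'
from plant import *
import cv2, numpy as np
from scipy.spatial.transform import Rotation as R
def q2R(q): return R.from_quat([q[1],q[2],q[3],q[0]]).as_matrix()
def cam(n,st=None):
    c=camera_info(n)
    if n=="wrist":
        T=c["tool_from_camera"];Rt=q2R(st["tool_rot"])
        return c,Rt@T[:3,:3],st["tool_pos"]+Rt@T[:3,3]
    r=np.array(c["rotation"]); 
    return c,(q2R(r) if r.size==4 else r),c["xyz"]
def px2w(n,u,v,z,st=None):
    c,Rm,p=cam(n,st);K=c["intrinsics"]
    d=np.array([(u-K[0,2])/K[0,0],(v-K[1,2])/K[1,1]])
    s=d.copy()
    for _ in range(20): s=d/(1+c["k1"]*(s@s))
    r=Rm@np.array([s[0],s[1],1]); return p+r*(z-p[2])/r[2]
def w2px(n,P,st=None):
    c,Rm,p=cam(n,st);K=c["intrinsics"]
    q=Rm.T@(np.array(P)-p);s=q[:2]/q[2];s=s*(1+c["k1"]*(s@s));return K[0,0]*s[0]+K[0,2],K[1,1]*s[1]+K[1,2]
E
python3 - <<'E'
from h import *
a=cv2.imread("pics/top0.png");cv2.imwrite("pics/topc.png",cv2.resize(a[135:240,265:365],None,fx=6,fy=5.7,interpolation=cv2.INTER_CUBIC)) if 0 else cv2.imwrite("pics/topc.png",cv2.resize(a[140:240,270:370],(600,600),interpolation=cv2.INTER_CUBIC))
b=cv2.imread("pics/scene0.png");cv2.imwrite("pics/scenec.png",cv2.resize(b[180:260,260:360],(750,600),interpolation=cv2.INTER_CUBIC))
E
```

```text
(no output)
```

View pics/topc.png

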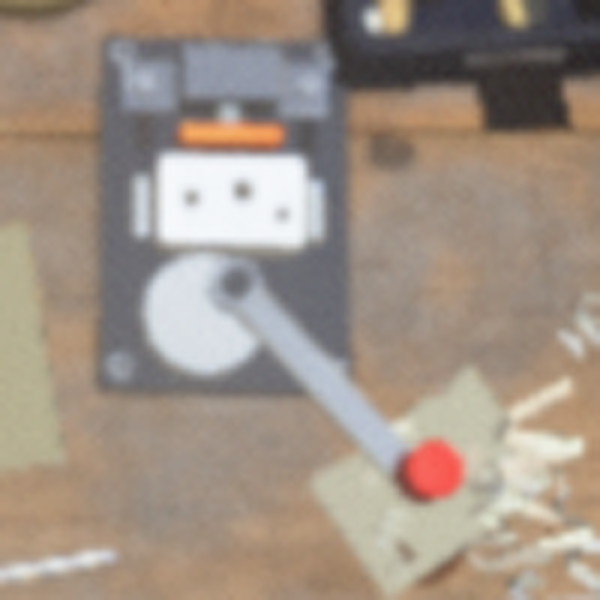

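View pics/scenec.png

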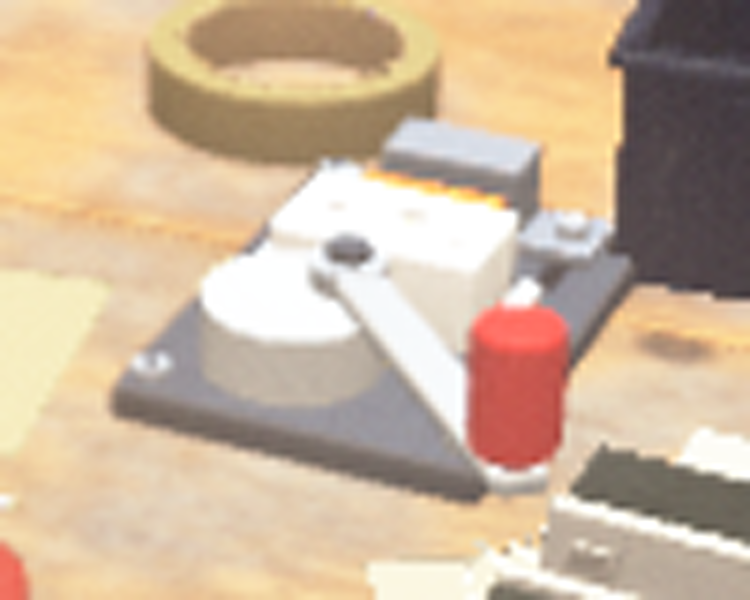

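Run:
```python
from h import *
def c(x,y): return 270+(x+.5)/6-.5,140+(y+.5)/6-.5
def d(x,y): return 260+(x+.5)/7.5-.5,180+(y+.5)/7.5-.5
k=px2w("top",*c(433,469),.080);p=px2w("top",*c(236,283),.046)
print(k,p,np.linalg.norm((k-p)[:2]),np.degrees(np.arctan2(*(k-p)[1::-1])))
print("scene knob",px2w("scene",*d(518,385),.064), "pivot",px2w("scene",*d(348,250),.046), w2px("scene",[*k[:2],.064]),d(518,385))
# plate edges z .012, block top .040
for q in [(107,40),(342,40),(347,392),(97,388)]: print("plate",px2w("top",*c(*q),.012))
for q in [(160,152),(308,154),(306,248),(158,244)]: print("blk",px2w("top",*c(*q),.040))
for q in [(180,124),(284,126),(284,146),(180,144)]: print("pad",px2w("top",*c(*q),.036))
print("house",px2w("top",*c(185,97),.046),px2w("top",*c(284,100),.046))
print("camdisc",px2w("top",*c(205,314),.036))
```

```text
[ 0.48251882 -0.24203076  0.08      ] [ 0.56547451 -0.17128317  0.046     ] 0.10902691451125714 -139.54126600508752
scene knob [ 0.48604433 -0.24401775  0.064     ] pivot [ 0.57075743 -0.1703897   0.046     ] (np.float64(327.0354330745947), np.float64(231.5456147959198)) (328.6333333333333, 230.9)
plate [ 0.68274651 -0.12314922  0.012     ]
plate [ 0.68161082 -0.22767806  0.012     ]
plate [ 0.52381404 -0.22203308  0.012     ]
plate [ 0.52720227 -0.11444969  0.012     ]
blk [ 0.62385241 -0.14200051  0.04      ]
blk [ 0.62219806 -0.20508971  0.04      ]
blk [ 0.58130596 -0.20233728  0.04      ]
blk [ 0.58387758 -0.13982996  0.04      ]
pad [ 0.63716857 -0.15140717  0.036     ]
pad [ 0.63574871 -0.19604395  0.036     ]
pad [ 0.62689977 -0.19564521  0.036     ]
pad [ 0.62832702 -0.15109388  0.036     ]
house [ 0.64622309 -0.15281082  0.046     ] [ 0.6444138  -0.19491576  0.046     ]
camdisc [ 0.55435948 -0.15906576  0.036     ]
```

Run:
```python
from h import *
a=cv2.imread("pics/top0.png");cv2.imwrite("pics/topv.png",cv2.resize(a[205:305,320:420],(600,600),interpolation=cv2.INTER_CUBIC))
b=cv2.imread("pics/scene0.png");cv2.imwrite("pics/scenev.png",cv2.resize(b[215:315,300:400],(600,600),interpolation=cv2.INTER_CUBIC))
st=state();cv2.imwrite("pics/w0.png",grab_frame("wrist"))
Rt=q2R(st["tool_rot"]);print(Rt)
```

```text
[[ 4.24852052e-01 -6.12026101e-04  9.05262591e-01]
 [-9.05260875e-01  1.77395669e-03  4.24852446e-01]
 [-1.86591741e-03 -9.99998239e-01  1.99625856e-04]]
```

View pics/topv.png

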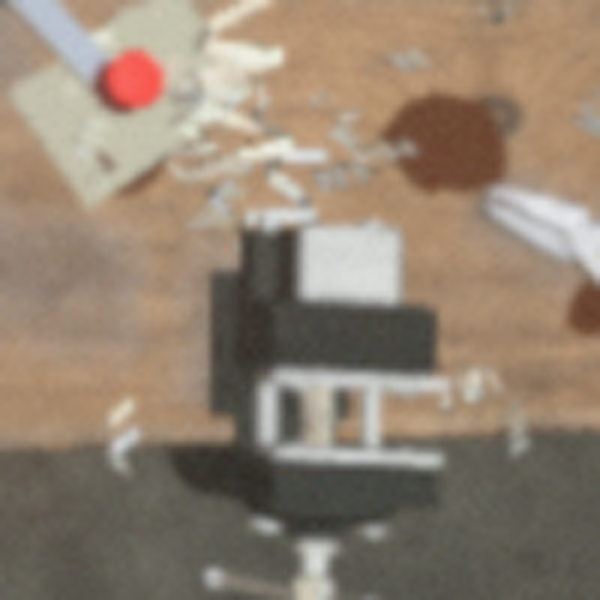

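View pics/scenev.png

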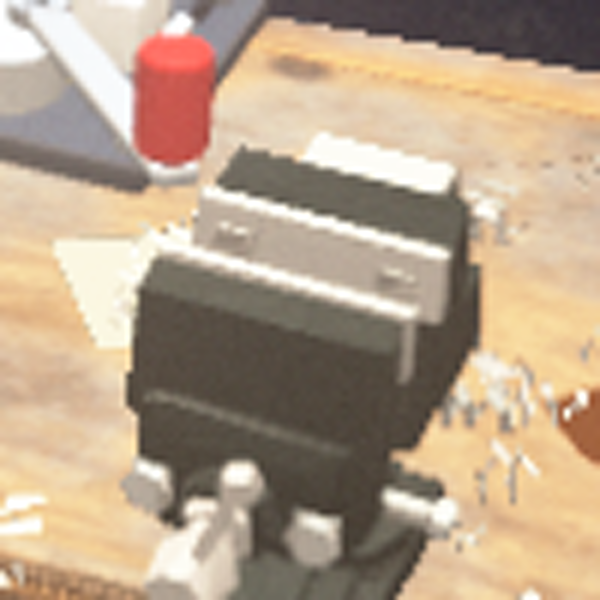

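View pics/w0.png

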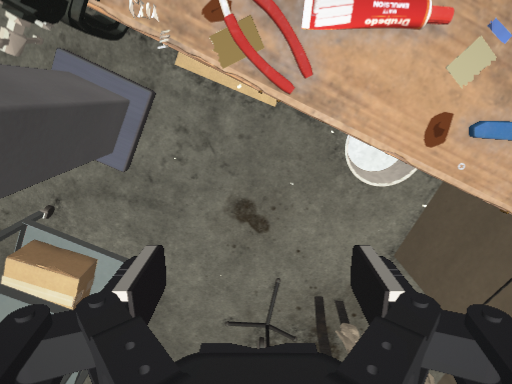

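Run:
```python
from h import *
from scipy.optimize import least_squares
def t(x,y): return 320+(x+.5)/6-.5,205+(y+.5)/6-.5
def s(x,y): return 300+(x+.5)/6-.5,215+(y+.5)/6-.5
for a,b in [((262,376),(205,190)),((448,383),(450,252)),((272,305),(238,150)),((132,80),(175,45))]:
    f=lambda P:np.r_[np.array(w2px("top",P))-t(*a),np.array(w2px("scene",P))-s(*b)]
    r=least_squares(f,[.45,-.25,.08]);print(r.x.round(4),r.fun.round(1))
```

```text
[ 0.3683 -0.2833  0.1065] [ 1.7 -0.8 -1.3  0.3]
[ 0.3621 -0.3493  0.1094] [-0.  0.  0. -0.]
[ 0.3935 -0.2863  0.1059] [ 0.6 -0.3 -0.5  0.1]
[ 0.4826 -0.2428  0.0836] [ 0.8 -0.4 -0.7  0.2]
```

carry_out --rows '[[[0,0,0.385,0.55,0.8,0,50],[0,0,0.385,0.55,0.8,0,50],[0,0,0.385,0.55,0.8,0,50],[0,0,0.385,0.55,0.8,0,50],[0,0,0.385,0.55,0.8,0,50]]]'

```text
time: 0.65
tool_pos: [0.3761, -0.4043, 0.3035]
tool_rot: [0.621, -0.621, 0.338, -0.338]
contact_force: [0.8, -0.2, -0.9]
gripper_width: 0.588
```

carry_out --rows '[[[0,0,0.385,0.55,0.8,0,50],[0,0,0.385,0.55,0.8,0,50],[0,0,0.385,0.55,0.8,0,50],[0,0,0.385,0.55,0.8,-0.5,50],[0,0,0.385,0.55,0.8,-0.5,50]]]'

```text
time: 1.15
tool_pos: [0.4865, -0.2445, 0.2642]
tool_rot: [-0.642, 0.643, -0.295, 0.296]
contact_force: [0.9, -0.7, -0.5]
gripper_width: 0.587
```

carry_out --rows '[[[0,0,0,0,0,0,50],[0,0,0,0,0,0,50]]]'

```text
time: 1.35
tool_pos: [0.4855, -0.2449, 0.2629]
tool_rot: [-0.642, 0.643, -0.296, 0.295]
contact_force: [-0.5, 0.5, -0.3]
gripper_width: 0.583
```

Run:
```python
from h import *
st=state();cv2.imwrite("pics/w1.png",grab_frame("wrist"))
print(st['time'],st['tool_pos'],q2R(st["tool_rot"]),st['gripper_width'])
Rt=q2R(st["tool_rot"])
print(w2px("wrist",[.483,-.2425,.082],st),w2px("wrist",st['tool_pos']+Rt@[0,.06,0],st),w2px("wrist",[.567,-.171,.046],st))
```

```text
1.35 [ 0.4854765  -0.24490659  0.26294267] [[ 6.51338310e-01 -1.77356740e-03  7.58785385e-01]
 [-7.58785649e-01  6.60541396e-04  6.51340082e-01]
 [-1.65640469e-03 -9.99998209e-01 -9.15521571e-04]] 0.583181774884875
(np.float64(253.9821075478548), np.float64(187.00215267531576)) (np.float64(257.93330375617876), np.float64(261.9934056624118)) (np.float64(254.71163268143923), np.float64(47.53939443788377))
```

View pics/w1.png

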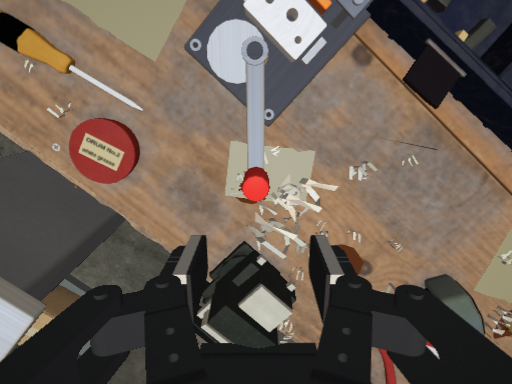

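Run:
```python
from h import *
a=cv2.imread("pics/w1.png");cv2.imwrite("pics/w1c.png",cv2.resize(a[0:210,170:380],(800-200,600),interpolation=cv2.INTER_CUBIC))
st=state()
hsv=cv2.cvtColor(a,cv2.COLOR_BGR2HSV);m=((hsv[...,1]>180)&(hsv[...,2]>150)&((hsv[...,0]<6)|(hsv[...,0]>174))).astype(np.uint8)
m[:,:200]=0;m[:150]=0;m[220:]=0;m[:,300:]=0
v,u=np.nonzero(m);print(u.mean(),v.mean(),u.min(),u.max(),v.min(),v.max())
print(px2w("wrist",u.mean(),v.mean(),.07,st),px2w("wrist",256,184,.082,st),px2w("wrist",255,49,.046,st))
```

```text
255.3599257884972 187.93506493506493 242 268 175 201
[ 0.48033715 -0.24751235  0.07      ] [ 0.48609357 -0.24340178  0.082     ] [ 0.5668025  -0.17311571  0.046     ]
```

View pics/w1c.png

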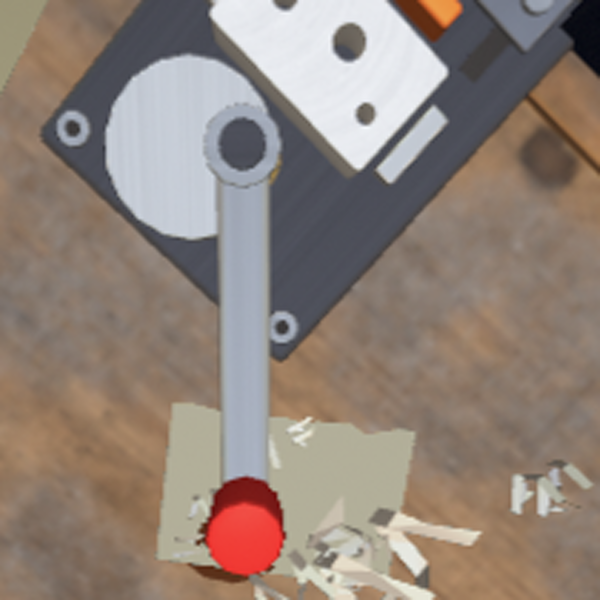

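carry_out --rows '[[[0,0,0,0,0,-0.9,50],[0,0,0,-0.02,0,-0.9,50],[0,0,0,0,0,-0.9,50],[0,0,0,0,0,-0.7,50],[0,0,0,0,0,0,50]]]'

```text
time: 1.9
tool_pos: [0.482, -0.2456, 0.1241]
tool_rot: [0.642, -0.642, 0.299, -0.294]
contact_force: [-0.5, 0.8, 0.3]
gripper_width: 0.588
```

carry_out --rows '[[[0,0,0,0,0,0,32],[0,0,0,0,0,0,32],[0,0,0,0,0,0,32]]]'

```text
time: 2.2
tool_pos: [0.4857, -0.2468, 0.1303]
tool_rot: [-0.642, 0.642, -0.295, 0.297]
contact_force: [-0.2, 0.4, 0.3]
gripper_width: 0.376
```

Run:
```python
from h import *
st=state();cv2.imwrite("pics/w2.png",grab_frame("wrist"))
print(st['time'],st['tool_pos'],st['gripper_width'],st['contact_force'])
```

```text
2.2 [ 0.48565421 -0.24676452  0.13026181] 0.37585597143746824 [-0.20125365  0.36595718  0.29863252]
```

View pics/w2.png

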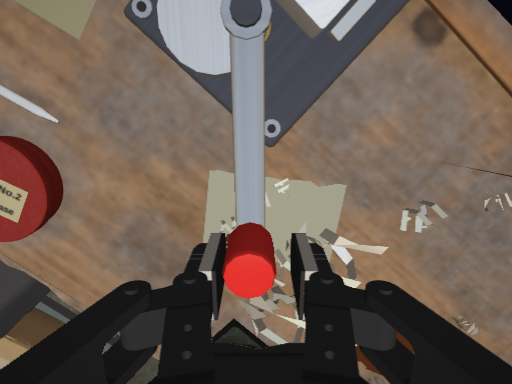

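```bash
cat >> h.py <<'E'
def arc(a0,step,n,r=.110):
    for i in range(n):
        a=np.radians(a0-i*step);b=np.radians(a0-(i+1)*step)
        d=r*np.array([np.cos(b)-np.cos(a),np.sin(b)-np.sin(a)])/.04
        print(round(np.degrees(b),1),d.round(3),-step/4)
E
python3 - <<'E'
from h import *
arc(-139,4,16)
E
```

```text
-143.0 [-0.121  0.149] -1.0
-147.0 [-0.11   0.157] -1.0
-151.0 [-0.099  0.165] -1.0
-155.0 [-0.087  0.171] -1.0
-159.0 [-0.075  0.177] -1.0
-163.0 [-0.062  0.181] -1.0
-167.0 [-0.05   0.185] -1.0
-171.0 [-0.037  0.188] -1.0
-175.0 [-0.023  0.191] -1.0
-179.0 [-0.01   0.192] -1.0
-183.0 [0.003 0.192] -1.0
-187.0 [0.017 0.191] -1.0
-191.0 [0.03 0.19] -1.0
-195.0 [0.043 0.187] -1.0
-199.0 [0.056 0.184] -1.0
-203.0 [0.069 0.179] -1.0
```

carry_out --rows '[[[0,0,-1,-0.12,0.15,-0.1,32],[0,0,-1,-0.11,0.16,0,32],[0,0,-1,-0.1,0.165,0,32],[0,0,-1,-0.09,0.17,0,32],[0,0,-1,-0.075,0.175,0,32]]]'

```text
time: 2.75
tool_pos: [0.4655, -0.2141, 0.1256]
tool_rot: [-0.58, 0.581, -0.402, 0.405]
contact_force: [-1.1, -4.1, -0.5]
gripper_width: 0.375
```

Run:
```python
from h import *
st=state();cv2.imwrite("pics/w3.png",grab_frame("wrist"));cv2.imwrite("pics/t3.png",cv2.resize(grab_frame("top")[140:240,270:370],(600,600),interpolation=cv2.INTER_CUBIC))
print(st['time'],st['tool_pos'],st['gripper_width'],st['contact_force'])
```

```text
2.75 [ 0.46550589 -0.21414554  0.12557274] 0.37464963349315455 [-1.06560126 -4.05621535 -0.5117035 ]
```

View pics/w3.png

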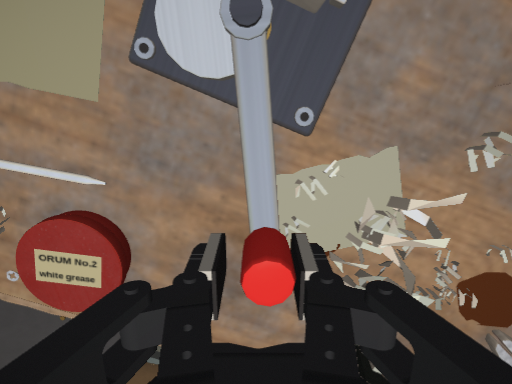

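View pics/t3.png

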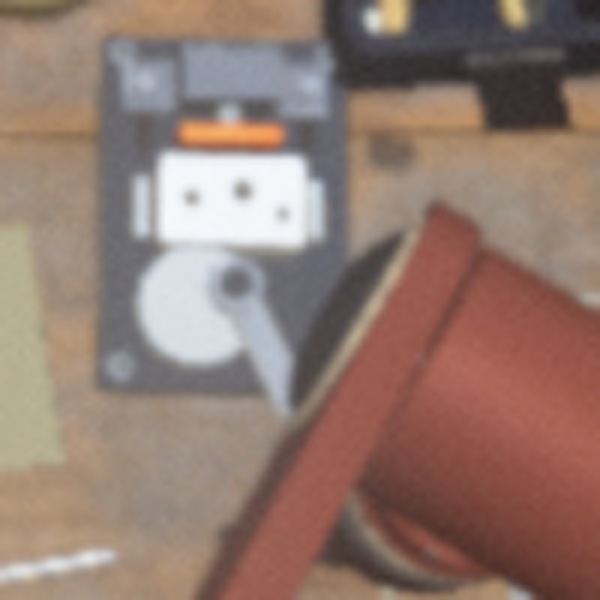

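carry_out --rows '[[[0,0,-1,-0.062,0.18,0,32],[0,0,-1,-0.05,0.185,0,32],[0,0,-1,-0.037,0.188,0,32]]]'

```text
time: 3.15
tool_pos: [0.4596, -0.192, 0.1253]
tool_rot: [-0.535, 0.536, -0.46, 0.463]
contact_force: [-2.0, -4.4, 1.1]
gripper_width: 0.374
```

Run:
```python
from h import *
st=state();b=cv2.resize(grab_frame("scene")[180:240,270:345],(750,600),interpolation=cv2.INTER_CUBIC);cv2.imwrite("pics/s4.png",b);cv2.imwrite("pics/t4.png",cv2.resize(grab_frame("top")[140:240,270:370],(600,600),interpolation=cv2.INTER_CUBIC))
print(st['time'],st['tool_pos'],st['gripper_width'],st['contact_force'])
```

```text
3.15 [ 0.45959752 -0.19203891  0.12534403] 0.3739650927906898 [-2.02867315 -4.37846831  1.11390027]
```

View pics/s4.png

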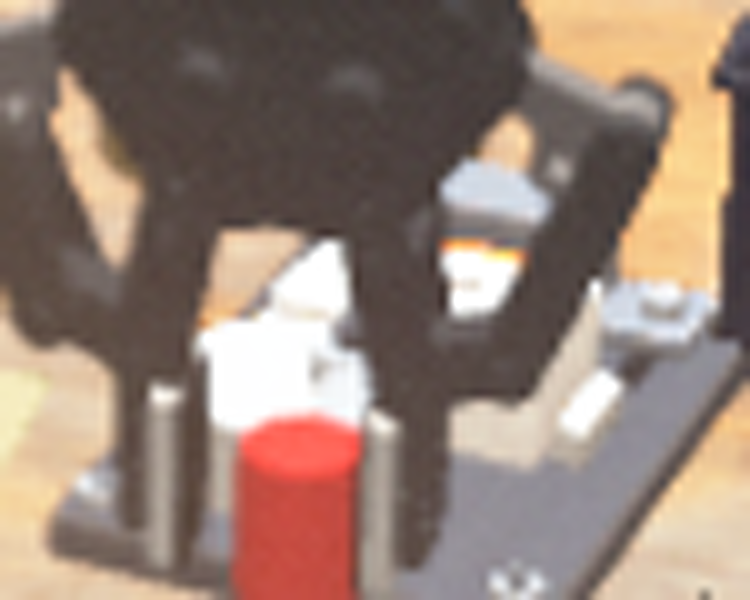

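View pics/t4.png

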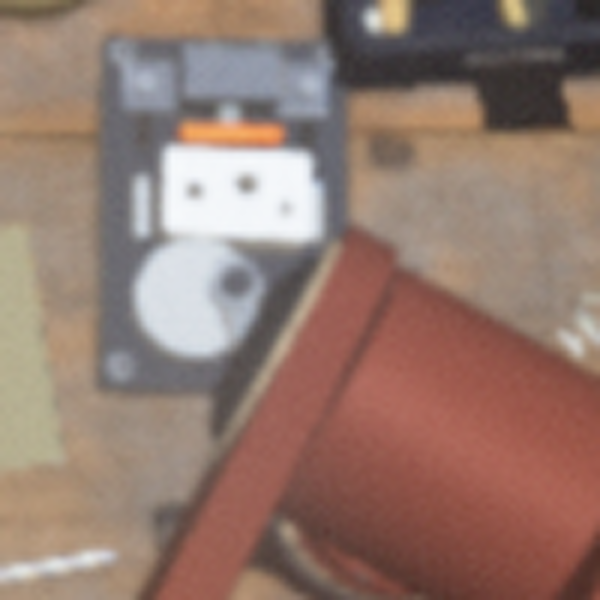

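carry_out --rows '[[[0,0,-1,-0.023,0.191,0,32],[0,0,-1,-0.01,0.192,0,32],[0,0,-1,0.003,0.192,0,32]]]'

```text
time: 3.55
tool_pos: [0.4582, -0.1688, 0.1249]
tool_rot: [-0.484, 0.485, -0.514, 0.516]
contact_force: [-2.3, -3.9, 2.8]
gripper_width: 0.38
```

Run:
```python
from h import *
st=state();cv2.imwrite("pics/t5.png",cv2.resize(grab_frame("top")[140:240,270:370],(600,600),interpolation=cv2.INTER_CUBIC))
print(st['time'],st['tool_pos'],st['gripper_width'],st['contact_force'])
```

```text
3.55 [ 0.45820455 -0.16882655  0.12488951] 0.3796451378986868 [-2.29217641 -3.91439424  2.81667324]
```

View pics/t5.png

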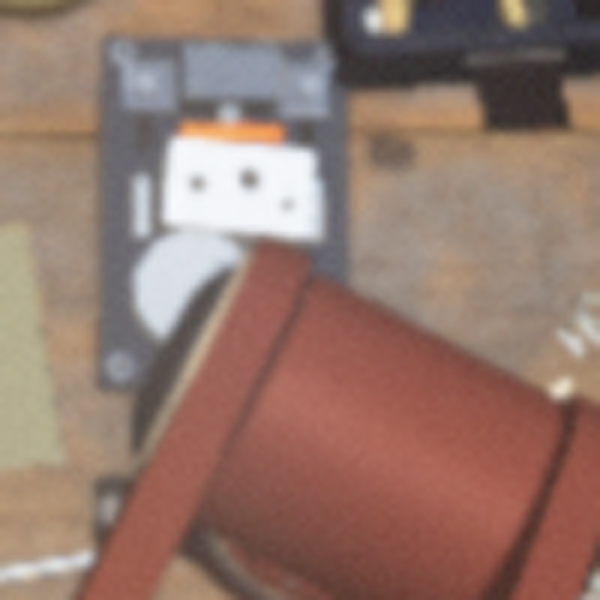

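```bash
cat >> h.py <<'E'
def orange(img):  # crop 600x600
    f=img.astype(float);o=f[...,2]-f[...,0]
    for x0,x1 in ((190,210),(225,245),(255,275)):
        p=o[100:170,x0:x1].mean(1);pk=p.max();base=p[:8].mean();h=(pk+base)/2;i=p.argmax()
        j=np.where(p[:i]<h)[0].max();e=j+(h-p[j])/(p[j+1]-p[j])
        k=i+np.where(p[i:]<h)[0].min();print(round(100+e,1),k+100,round(pk),end=' | ')
    print()
E
python3 - <<'E'
from h import *
for n in("topc","t3","t4","t5"): orange(cv2.imread(f"pics/{n}.png"))
E
```

```text
122.1 146 145 | 122.8 147 146 | 123.7 148 150 | 
122.0 146 147 | 122.7 147 144 | 123.7 148 150 | 
122.1 143 148 | 122.7 146 143 | 123.7 146 150 | 
121.5 138 134 | 122.5 142 142 | 123.4 142 151 |
```

carry_out --rows '[[[0,0,-1,0.017,0.191,0,32],[0,0,-1,0.03,0.19,0,32]]]'

```text
time: 3.8
tool_pos: [0.4599, -0.1538, 0.1248]
tool_rot: [-0.447, 0.448, -0.547, 0.548]
contact_force: [-3.1, -4.0, 3.5]
gripper_width: 0.38
```

Run:
```python
from h import *
st=state();b=cv2.resize(grab_frame("top")[140:240,270:370],(600,600),interpolation=cv2.INTER_CUBIC);cv2.imwrite("pics/t6.png",b);orange(b)
cv2.imwrite("pics/w6.png",grab_frame("wrist"))
print(st['time'],st['tool_pos'],st['gripper_width'],st['contact_force'])
```

```text
116.7 133 138 | 118.2 136 141 | 117.7 137 153 | 
3.8 [ 0.45990892 -0.15375444  0.12475385] 0.37992959826795364 [-3.12547059 -3.99949277  3.49576605]
```

View pics/t6.png

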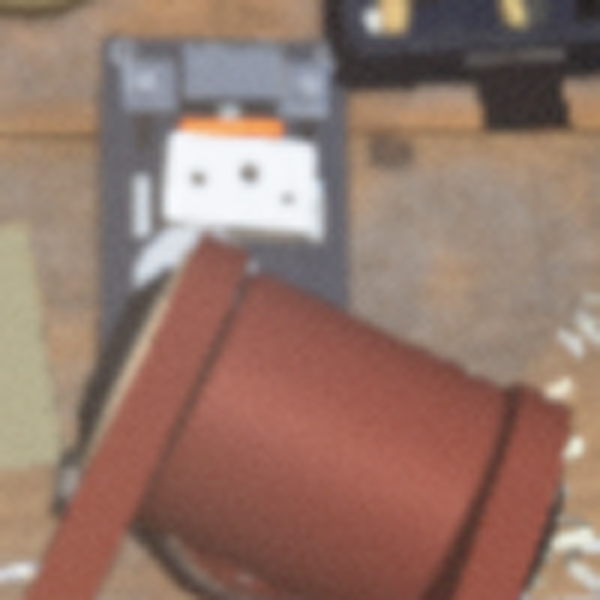

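View pics/w6.png

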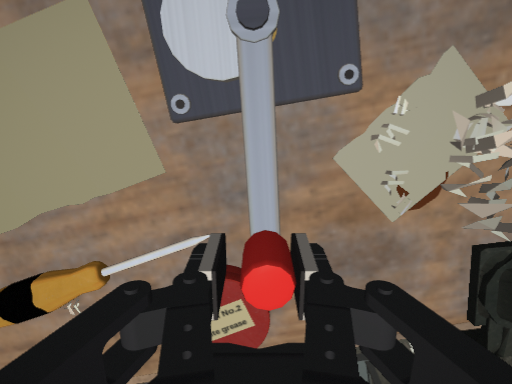

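carry_out --rows '[[[0,0,-1,0.043,0.187,0,32],[0,0,-1,0.056,0.184,0,32]]]'

```text
time: 4.1
tool_pos: [0.4638, -0.1389, 0.1245]
tool_rot: [-0.408, 0.409, -0.577, 0.578]
contact_force: [-3.6, -6.0, 3.4]
gripper_width: 0.376
```

Run:
```python
from h import *
st=state();b=cv2.resize(grab_frame("top")[140:240,270:370],(600,600),interpolation=cv2.INTER_CUBIC);cv2.imwrite("pics/t7.png",b);orange(b)
print(st['time'],st['tool_pos'],st['gripper_width'],st['contact_force'])
```

```text
111.0 128 146 | 113.8 131 140 | 112.2 132 156 | 
4.1 [ 0.46377947 -0.13886648  0.12445945] 0.3762574047365757 [-3.64328514 -6.03988825  3.37251122]
```

View pics/t7.png

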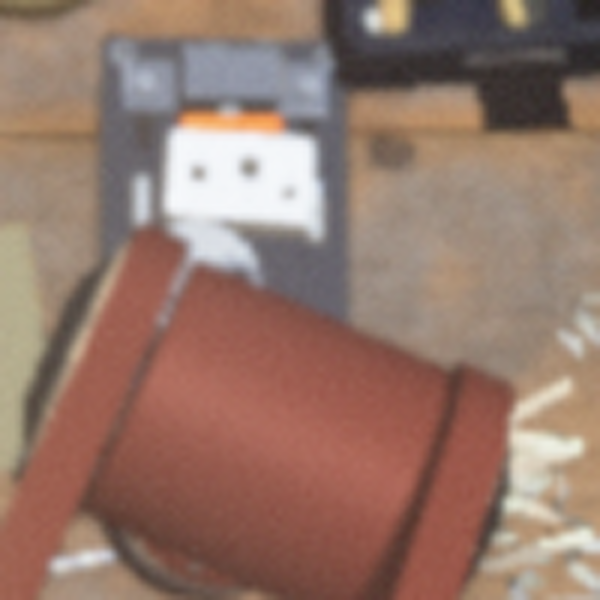

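carry_out --rows '[[[0,0,0,0,-0.05,0,50],[0,0,0,0,0,0,50],[0,0,0,0,0,0,50]]]'

```text
time: 4.45
tool_pos: [0.4636, -0.1398, 0.1237]
tool_rot: [0.409, -0.408, 0.577, -0.577]
contact_force: [0.0, 0.0, -0.2]
gripper_width: 0.585
```

Run:
```python
from h import *
st=state();cv2.imwrite("pics/w8.png",grab_frame("wrist"))
b=cv2.resize(grab_frame("top")[140:240,270:370],(600,600),interpolation=cv2.INTER_CUBIC);cv2.imwrite("pics/t8.png",b);orange(b)
print(st['time'],st['tool_pos'],st['gripper_width'],st['contact_force'])
```

```text
110.9 127 144 | 112.9 130 144 | 112.2 131 156 | 
4.45 [ 0.46356772 -0.13983759  0.12368671] 0.5851417126838917 [ 0.01536618  0.01175134 -0.23044365]
```

View pics/w8.png

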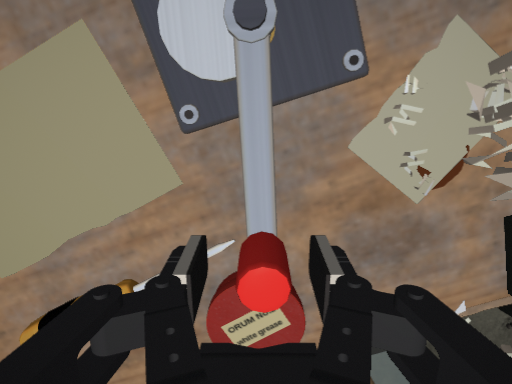

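The wrist picture shows the knob (264,280) standing free between the open fingers, and the force is zero. The pad edge is at about 112 in the crop, or 4.6 mm in. I'll lift straight up, move back and verify.

carry_out --rows '[[[0,0,0,0,0,0.5,50],[0,0,0,0,0,0.9,50],[0,0,0,0,0,1,50],[0,0,0,-0.5,-0.5,1,50],[0,0,0,-0.5,-0.8,0.5,50]]]'

```text
time: 5.05
tool_pos: [0.4244, -0.1919, 0.2842]
tool_rot: [-0.411, 0.409, -0.575, 0.578]
contact_force: [1.0, -1.5, -0.1]
gripper_width: 0.584
```

carry_out --rows '[[[0,0,0,0,-0.8,0,50],[0,0,0,0,-0.8,0,50],[0,0,0,0,-0.8,0,50],[0,0,0,0,0,0,50],[0,0,0,0,0,0,50]]]'

```text
time: 5.55
tool_pos: [0.4234, -0.288, 0.2795]
tool_rot: [0.408, -0.408, 0.578, -0.577]
contact_force: [0.7, 0.4, 0.4]
gripper_width: 0.585
```

Run:
```python
from h import *
st=state();f=grab_frame("top")
b=cv2.resize(f[140:240,270:370],(600,600),interpolation=cv2.INTER_CUBIC);cv2.imwrite("pics/t9.png",b);orange(b)
cv2.imwrite("pics/t9f.png",f);cv2.imwrite("pics/s9.png",cv2.resize(grab_frame("scene")[170:250,255:355],(750,600),interpolation=cv2.INTER_CUBIC))
print(st['time'],st['tool_pos'],st['contact_force'])
```

```text
110.9 127 142 | 112.8 130 141 | 112.2 131 154 | 
5.55 [ 0.42339301 -0.28795438  0.27950058] [0.70375579 0.39159226 0.38130619]
```

View pics/t9f.png

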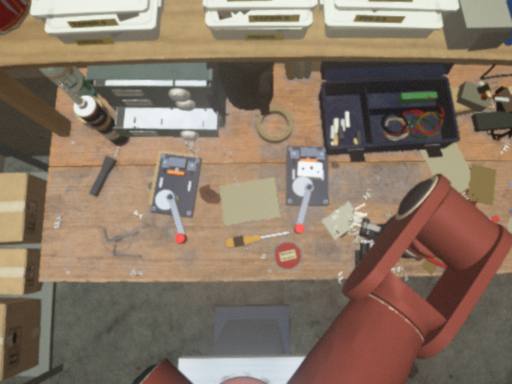

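View pics/s9.png

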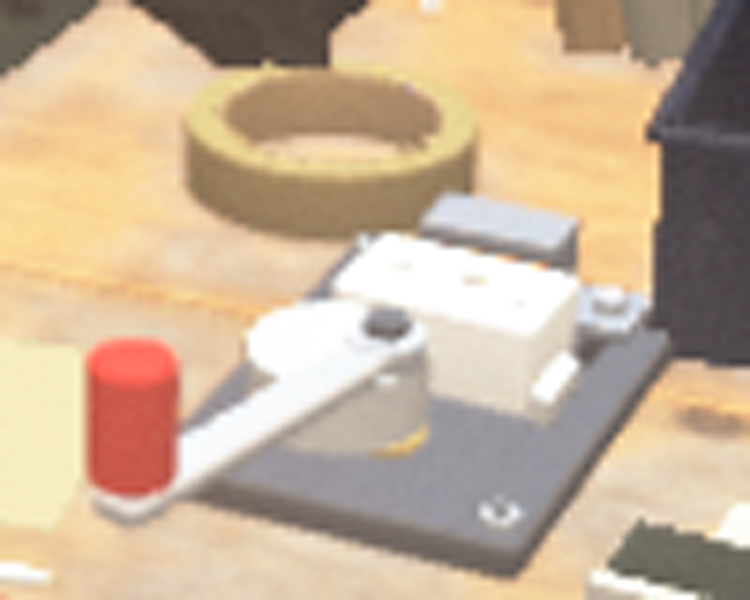

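View pics/t9.png

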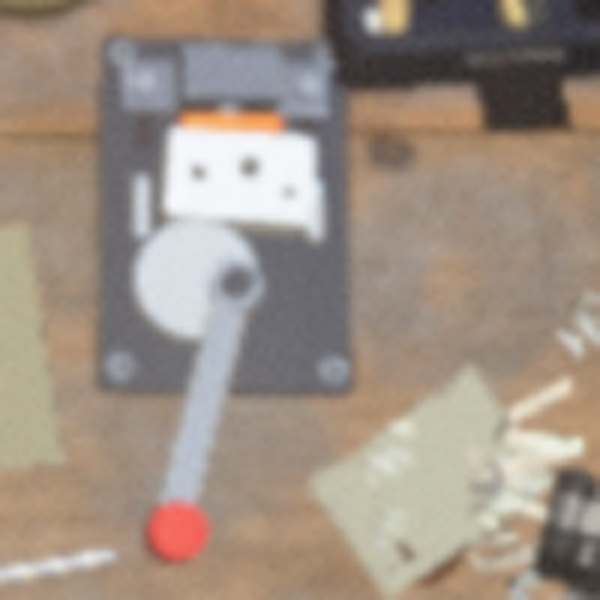

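```bash
python3 -c "
from plant import *
print(job_done(),state()['time'])"
```

```text
the job is handed in; nothing more can be done
the job is handed in; nothing more can be done
```

The block is clamped: I swung the lever about 55° clockwise, with the open fingers straddling the knob, and the pad is pressed in about 4.5 mm of its 10 mm. I then opened the fingers, lifted clear and handed the job in at about 5.6 s.

- **Pad:** its edge moved about 11 px in the enlarged top view (2.4 px per mm) and did not shift after I let go. About 6 mm of gap to the housing is left, which fits the 4.5 mm.
- **Block:** it lies flat between cam and pad, turned by a degree or two in the nest because the cam pushes off centre. I judged its flatness by eye in the scene and top pictures only.
- **Rest of the scene:** the empty clamp's lever looks unmoved in the top picture. The gripper ended about 0.2 m above the bench with no contact force beyond sensor noise.

No check failed. Knob and pivot positions from the different cameras differed by up to about 5 mm, and the finger opening allowed for that.

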